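# Put together a tiered cake stand

## Robot

A 7-joint arm with a two-finger parallel gripper is mounted at the origin on the work surface. World frame = base frame: x ahead of the robot, y to its left, z up, the work surface at z = 0. Lengths are in m, angles in rad, forces in N, time in s.
With the tool pointing down it reaches from about 0.425 to 0.925 m from the base axis. Payload 6.8 kg.
Tool frame: the origin (TCP) lies at the very end of the fingers, on their centre line; the grasp point (between the pads) lies 19 mm behind it (r.tcp_to_grasp is the distance from the TCP to the grasp point, in m); z points along the fingers, y is the line along which they close (so a half turn about z gives the same grasp; the last joint's range is limited). The gripper opens to 85 mm and grips with 20 to 120 N. Pads are 22 mm wide; open, the fingers measure 114 mm over their backs; the gripper's body (76 mm by 85 mm) begins 54 mm behind the grasp point. The pads swing forward as they close: fully open they stand 13 mm farther back than shut.
Start: joints at [1.055, 0.477, 0.022, 1.555, -0.011, 1.109, -0.083], TCP at [0.268, -0.62, 0.231] pointing down, gripper open.
Joint ranges: [-2.96, 2.96], [-0.34, 2.1], [-1.41, 1.46], [0.24, 2.44], [-1.37, 4.51], [0.17, 1.92], [-2.96, 2.96]. Speed limits (rad/s): [2.39, 2.39, 3.14, 3.14, 3.14, 3.14, 3.14].

## Interface

Orientations are given as a rotation vector (axis times angle).
In Python, from bench import r gives the robot as it stands.
- The arm moves only by the tool step_arm, never from a script. Its argument "moves" is a list of rows, each a list of 7 numbers: the shift along the tool's x, y, z in mm, then the turn, a rotation vector about the tool's x, y, z in rad, then the finger opening in mm, from 0 to 85.4. A call has 1 to 8 rows; each row is the pose to reach, as a shift and turn from the pose commanded when the call began, along the tool's axes at that moment; what a row does not reach only later rows make up. A row lasts 1/10 s, in which the tool goes at most 50 mm and 8.59 degrees, less where a joint would pass 70% of its speed; a pose out of reach is approached as far as the arm can. A call with a gripper value outside its range is refused whole. The fingers move at their own pace and stop on an object; "grip_force" is the grip in N (left out, the last holds). Time passes only in rows, so rows that repeat a pose let the fingers close. It gives the time, the measured TCP pose, the force, the opening and the grip force at its end, in the units of the state.
- r.get_obs(): the state, without advancing time (a new reading comes with each control period).
- r.grab_frame(name): name is "side" or "top"; returns a dict with "image" (400x640x3 uint8, red, green, blue), "depth" (400x640 float32, m along the optical axis (not along the pixel's ray), 0 where there is no reading), "mtx" (3x3 intrinsics, pixels), "rvec" (rotation vector, rad) and "tvec" (3), from world to camera coordinates, as OpenCV has them. Camera axes: x right, y down, z forward; pixel columns grow to the right and rows downward; lengths in m; the calibration is good to about 2 mm. A picture is of the moment at which its call begins.
- r.hand_in(): hands the job in; it is judged then, once.
The state is a dict: "clock": time; "joints": joint angles; "qvel": joint speeds; "tau": joint torques, N m; "tcp_pos": TCP position; "orientation": TCP orientation; "contact_force": force on the tool from outside, world axes, zero at the start; "moment": the same for the moment, N m; "grip_width": finger opening in m; "gripper_force": force on a finger pad.
Only numpy, scipy, OpenCV 4.12 (cv2) and the standard library are available. Lean on these libraries where they do the work, as an engineer would, in place of code of your own. Each camera call takes 0.05 s, during which the arm holds its last target. There are 200 camera calls.

## Task

Put the cake stand together on its pale wooden base, where the base stands: first the large blue tier, then the medium pink one, then the small mint one, and last the brass knob on top. Each part must sit level, fully down on the pin of the part below, before you let go of it and fetch the next; set the parts down, do not drop them. Leave the scale, tin and jar where they are.

Things in the scene. Friction and masses are not known exactly. Their poses are not given: they have to be found in the camera images.
- base: foot of the cake stand, loose, 0.8 kg: pale wooden disc 120 mm across, 10 mm thick; steel column in its middle, 40 mm in diameter, its shoulder 40 mm above the underside, and on it a centring pin 19 mm high, 18 mm in diameter, its upper 11 mm tapering to 8 mm. Origin: centre of the underside, z up
- large_tier: large blue tier: round plate 180 mm across, 6 mm thick (lip 9), lying flat; steel hub in its middle, diameter 40, shoulder 55 above the underside; on it a pin 19 high, diameter 18, its upper 11 tapering to 8. From below a 23 mm hole, 22 deep, takes the next pin down; seated, the underside rests on that part's shoulder. Grip the hub. Origin: centre of underside, z up; about 0.35 kg
- medium_tier: medium pink tier: round plate 140 mm across, 6 mm thick (lip 9), lying flat; steel hub in its middle, diameter 40, shoulder 55 above the underside; on it a pin 19 high, diameter 18, its upper 11 tapering to 8. From below a 23 mm hole, 22 deep, takes the next pin down; seated, the underside rests on that part's shoulder. Grip the hub. Origin: centre of underside, z up; about 0.26 kg
- small_tier: small mint-green tier: round plate 100 mm across, 6 mm thick (lip 9), lying flat; steel hub in its middle, diameter 40, shoulder 55 above the underside; on it a pin 19 high, diameter 18, its upper 11 tapering to 8. From below a 23 mm hole, 22 deep, takes the next pin down; seated, the underside rests on that part's shoulder. Grip the hub. Origin: centre of underside, z up; about 0.18 kg
- knob: top knob of the stand, about 80 g: upright brass-coloured cylinder 34 mm in diameter and 32 mm high with a ball 28 mm across on it, 56 mm high in all; a 23 mm hole 22 mm deep from below takes the pin. Grip the cylinder from above. Origin: centre of the underside, z up
- scale: bystander: flat kitchen scale, 130 x 190 x 18 mm, brushed metal, beyond the work; origin centre of the underside
- tin: bystander: empty steel cake tin, 130 mm across, 60 mm high, at the far right seen from the robot; origin centre of the underside
- jar: bystander: amber jar with red cap, 70 mm across, 110 mm high, at the far left seen from the robot; origin centre of the underside

How it is judged:
On the way, in this order (a step that is already met when the one before it is completed fails the run):
1. the large blue tier is seated on the base, let go (horizontal distance between large_tier and base below 0.008 m and z of large_tier in the frame of base between 0.037 and 0.043 m and angle between large_tier's own z axis and vertical below 0.06 rad and contact force between the fingers and large_tier below 0.5 N), for 0.2 s.
2. the medium pink tier is seated on the large one, let go (horizontal distance between medium_tier and large_tier below 0.008 m and z of medium_tier in the frame of large_tier between 0.052 and 0.058 m and angle between medium_tier's own z axis and vertical below 0.06 rad and contact force between the fingers and medium_tier below 0.5 N), for 0.2 s.
3. the small mint tier is seated on the medium one, let go (horizontal distance between small_tier and medium_tier below 0.008 m and z of small_tier in the frame of medium_tier between 0.052 and 0.058 m and angle between small_tier's own z axis and vertical below 0.06 rad and contact force between the fingers and small_tier below 0.5 N), for 0.2 s.
4. the brass knob is seated on the small tier, let go (horizontal distance between knob and small_tier below 0.008 m and z of knob in the frame of small_tier between 0.052 and 0.058 m and angle between knob's own z axis and vertical below 0.06 rad and contact force between the fingers and knob below 0.5 N), for 0.2 s.
At the end, for the whole second after the job is handed in: Large tier on the base, medium on large, small on medium, knob on small: each within 8 mm sideways of the axis of the part below, its underside within 3 mm of that part's shoulder, tilted less than 0.06 rad, released and at rest (under 0.02 m/s); the base upright and within 3 cm of where it began (horizontal distance between large_tier and base below 0.008 m and z of large_tier in the frame of base between 0.037 and 0.043 m and angle between each of large_tier, medium_tier, small_tier, knob's own z axis and vertical below 0.06 rad and horizontal distance between medium_tier and large_tier below 0.008 m and z of medium_tier in the frame of large_tier between 0.052 and 0.058 m and horizontal distance between small_tier and medium_tier below 0.008 m and z of small_tier in the frame of medium_tier between 0.052 and 0.058 m and horizontal distance between knob and small_tier below 0.008 m and z of knob in the frame of small_tier between 0.052 and 0.058 m and linear speed of each of large_tier, medium_tier, small_tier, knob below 0.02 m/s and angle between base's own z axis and vertical below 0.05 rad and distance of base from where it was at the start of the episode below 0.03 m); the robot touches nothing.
It fails at once if the scale, tin or jar is pushed more than 3 cm (distance of any of scale, tin, jar from where it was at the start of the episode above 0.03 m).
It fails at once if a tier or the knob is dropped (falls, out of the fingers, faster than 0.6 m/s: about 2 cm of fall) ((linear speed of large_tier above 0.6 m/s and contact force between the fingers and large_tier below 0.1 N) or (linear speed of medium_tier above 0.6 m/s and contact force between the fingers and medium_tier below 0.1 N) or (linear speed of small_tier above 0.6 m/s and contact force between the fingers and small_tier below 0.1 N) or (linear speed of knob above 0.6 m/s and contact force between the fingers and knob below 0.1 N)).
It also fails if it takes over 134 s, if anything falls off the work surface, if the arm or the gripper's body presses on something with over 40 N, if the wrist force passes 120 N, or if a joint passes its speed limit or range.

## Working session

There is one attempt and no reset: what is moved stays moved. The work goes in short steps, Python scripts to look and compute and a tool call to move; the robot and the scene stay as the last step left them, time stands still between calls to the robot, and variables do not carry over. Pictures are saved under pics/ and viewed, at most 14 in all, crops included, and the job is handed in when it is done.

Besides the shell and the picture viewer there is one more tool, called after "Emit:" in YAML: its name, and indented under it one key for each argument. step_arm: Moves the arm, as the interface text tells. Its arguments: {"type":"object","properties":{"moves":{"type":"array","items":{"type":"array","items":{"type":"number"}}},"grip_force":{"type":"number"}},"required":["moves"]}

```bash
mkdir -p pics
cat > h.py <<'E'
import numpy as np, cv2
from bench import r
def grab(n):
    f=r.grab_frame(n); f['R']=cv2.Rodrigues(np.array(f['rvec'],float))[0]; f['t']=np.array(f['tvec'],float).ravel(); return f
def pts(f):
    v,u=np.mgrid[0:400,0:640]; d=f['depth']; K=np.array(f['mtx'])
    c=np.stack([(u-K[0,2])/K[0,0]*d,(v-K[1,2])/K[1,1]*d,d],-1)
    return (c-f['t'])@f['R']
def save(f,n): cv2.imwrite('pics/'+n,cv2.cvtColor(f['image'],cv2.COLOR_RGB2BGR))
E
python3 - <<'E'
from h import *
o=r.get_obs(); print({k:np.round(v,3) for k,v in o.items()}, r.tcp_to_grasp)
for n in('side','top'):
    f=grab(n); save(f,n+'0.png'); print(n,-f['R'].T@f['t'],f['R'][2],f['mtx'])
    np.savez('/tmp/'+n,**{k:f[k] for k in('image','depth','mtx','R','t')})
E
```

```text
{'clock': np.float64(0.0), 'joints': array([ 1.055,  0.478,  0.022,  1.556, -0.011,  1.109, -0.083]), 'qvel': array([ 0.001, -0.001, -0.   ,  0.001, -0.001, -0.001, -0.001]), 'tau': array([-1.0000e-03, -5.9647e+01,  1.6080e+00, -2.8120e+01,  1.3000e-02,
        9.0000e-03,  0.0000e+00]), 'tcp_pos': array([ 0.267, -0.619,  0.23 ]), 'orientation': array([-3.075e+00, -6.360e-01,  1.000e-03]), 'contact_force': array([0.065, 0.556, 0.229]), 'moment': array([-0.001, -0.009, -0.017]), 'gripper_force': np.float64(0.0), 'grip_width': np.float64(0.085)} 0.0187
side [0.08376211 0.55249256 0.93977804] [ 0.44339751 -0.45126901 -0.77443846] [[460.00977928   0.         320.74913851]
 [  0.         460.00977928 198.61699155]
 [  0.           0.           1.        ]]
top [ 0.39595963 -0.00745507  1.58426804] [ 0.14349574  0.00122741 -0.98965017] [[513.6208168    0.         315.6460279 ]
 [  0.         513.6208168  207.22274475]
 [  0.           0.           1.        ]]
```

View pics/top0.png

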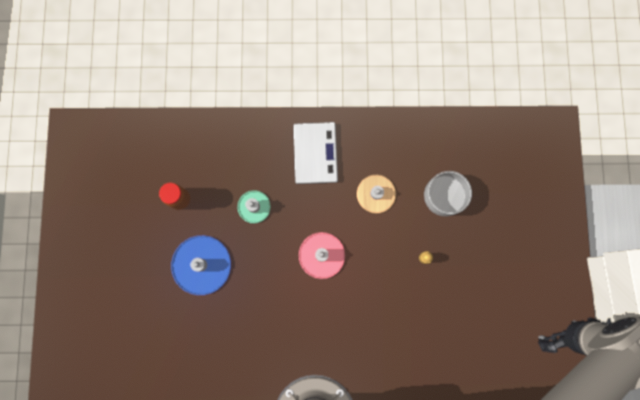

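View pics/side0.png

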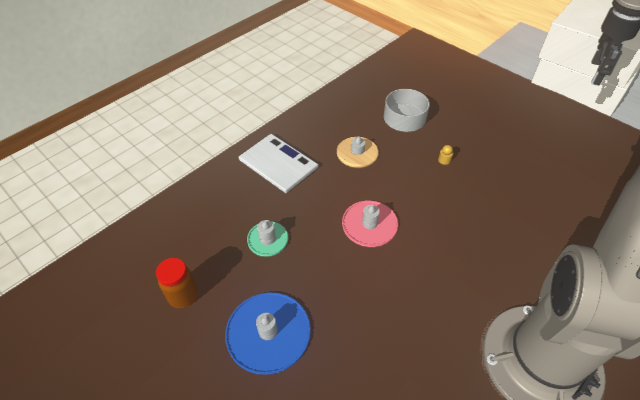

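The top view shows the base at (376,193), blue (200,265), pink (322,256), mint (254,207) and the knob (426,258). The tin is close to the base at (447,193). I'll fit rim circles by casting rays onto the plane at lip height.

```bash
cat >> h.py <<'E'
HSV={'blue':((105,120,60),(125,255,255),.009,.18),'pink':((165,80,100),(179,180,255),.009,.14),'mint':((65,70,80),(90,255,255),.009,.10),'base':((10,60,150),(25,160,255),.010,.12),'knob':((17,165,70),(30,255,255),.016,.034)}
def cast(f,uv,z):
    K=np.array(f['mtx']); c=-f['R'].T@f['t']
    d=np.c_[(uv[:,0]-K[0,2])/K[0,0],(uv[:,1]-K[1,2])/K[1,1],np.ones(len(uv))]@f['R']
    return c+d*((z-c[2])/d[:,2])[:,None]
def mask(f,n):
    lo,hi=HSV[n][:2]; m=cv2.inRange(cv2.cvtColor(f['image'],cv2.COLOR_RGB2HSV),lo,hi)
    k,l,s,c=cv2.connectedComponentsWithStats(m); i=1+np.argmax(s[1:,4]); return (l==i).astype(np.uint8)
def rim(f,n,z=None):
    m=mask(f,n); c=max(cv2.findContours(m,0,1)[0],key=len); h=cv2.convexHull(c)[:,0].astype(float)
    p=cast(f,h,HSV[n][2] if z is None else z)[:,:2].astype(np.float32)
    (x,y),R=cv2.minEnclosingCircle(p); A=np.c_[2*p,np.ones(len(p))]; s=np.linalg.lstsq(A,(p**2).sum(1),rcond=None)[0]
    return np.round([x,y,2*R,s[0],s[1],2*np.sqrt(s[2]+s[0]**2+s[1]**2)],4),m.sum()
E
python3 - <<'E'
from h import *
for n in('side','top'):
    f=dict(np.load('/tmp/'+n+'.npz')); P=pts(f)
    for k in HSV:
        print(n,k,*rim(f,k))
        m=cv2.dilate(mask(f,k),np.ones((9,9)))>0
        m=m&(f['depth']>0); q=P[m]
        # high points near top of hub/knob
        zt={'base':(.036,.062),'knob':(.02,.06)}.get(k,(.045,.08)); q=q[(q[:,2]>zt[0])&(q[:,2]<zt[1])]
        print('   hub',len(q),np.round(q.mean(0),4),np.round(q.max(0),4),np.round(q.min(0),4))
E
```

```text
side blue [0.4474 0.3479 0.1809 0.4475 0.3478 0.1796] 4967
   hub 171 [0.452  0.3468 0.0544] [0.4695 0.3671 0.0743] [0.4294 0.3277 0.0453]
side pink [ 0.4742 -0.0188  0.1436  0.4746 -0.0187  0.1414] 1689
   hub 131 [ 0.4767 -0.02    0.0561] [ 0.4963 -0.0005  0.0751] [ 0.4568 -0.0412  0.0451]
side mint [0.6255 0.1903 0.103  0.6253 0.1899 0.1011] 768
   hub 97 [0.6279 0.1901 0.0523] [0.6497 0.2085 0.0622] [0.6084 0.1691 0.0451]
side base [ 0.9651 -1.0787  0.9919  1.0452 -1.1916  0.9875] 7317<stdin>:10: RuntimeWarning: Mean of empty slice.
  ret = um.true_divide(
Traceback (most recent call last):
ValueError: zero-size array to reduction operation maximum which has no identity
```

```bash
python3 - <<'E'
s=open('h.py').read()
s=s.replace("hi)\n    k,l","hi)\n    P=pts(f); m[(abs(P[...,2])>.35)|(P[...,0]<.3)|(P[...,0]>.85)|(abs(P[...,1])>.48)]=0\n    k,l")
open('h.py','w').write(s)
E
python3 - <<'E'
from h import *
for n in('side','top'):
    f=dict(np.load('/tmp/'+n+'.npz')); P=pts(f)
    for k in HSV:
        print(n,k,*rim(f,k))
        m=cv2.dilate(mask(f,k),np.ones((9,9)))>0
        m=m&(f['depth']>0); q=P[m]
        zt={'base':(.036,.062),'knob':(.02,.06)}.get(k,(.05,.08)); q=q[(q[:,2]>zt[0])&(q[:,2]<zt[1])]
        if len(q): print('   hub',len(q),np.round((q.max(0)+q.min(0))/2,4),np.round(q.max(0),4),np.round(q.min(0),4))
    for nm,c,R in(('tin',(.64,-.33),.09),('jar',(.63,.37),.06),('scale',(.75,.0),.13)):
        q=P[(f['depth']>0)&(P[...,2]>.012)&(P[...,2]<.13)&(np.hypot(P[...,0]-c[0],P[...,1]-c[1])<R)]
        print(nm,len(q),q.max(0),q.min(0))
E
```

```text
side blue [0.4474 0.3479 0.1809 0.4475 0.3478 0.1796] 4951
   hub 159 [0.4495 0.3474 0.0622] [0.4695 0.3671 0.0743] [0.4294 0.3277 0.0501]
side pink [ 0.4742 -0.0188  0.1436  0.4746 -0.0187  0.1414] 1677
   hub 116 [ 0.4771 -0.0209  0.0627] [ 0.4963 -0.0005  0.0751] [ 0.4579 -0.0412  0.0502]
side mint [0.6255 0.1903 0.103  0.6253 0.1899 0.1011] 766
   hub 86 [0.6292 0.1888 0.0561] [0.6497 0.2085 0.0622] [0.6087 0.1691 0.05  ]
side base [ 0.6613 -0.1862  0.1245  0.6627 -0.1854  0.1215] 804
   hub 83 [ 0.6668 -0.1902  0.0462] [ 0.6864 -0.1726  0.0564] [ 0.6471 -0.2077  0.036 ]
side knob [ 0.4725 -0.3435  0.0766  0.4674 -0.3441  0.0618] 168
   hub 149 [ 0.4684 -0.3339  0.0377] [ 0.4854 -0.3166  0.0552] [ 0.4514 -0.3513  0.0202]
tin 506 [ 0.71440109 -0.3386987   0.06014598] [ 0.59595622 -0.40874877  0.01284843]
jar 726 [0.67795385 0.42962704 0.1121978 ] [0.6187458  0.38653364 0.01248799]
scale 2035 [0.87928206 0.06477844 0.02327475] [ 0.70051363 -0.07098466  0.01200304]
top blue [0.4486 0.3453 0.179  0.4487 0.3454 0.1778] 2461
   hub 109 [0.4476 0.3453 0.0649] [0.4669 0.3643 0.0796] [0.4
[... 320 characters left out ...]
0.667  -0.1918  0.1241  0.6667 -0.1917  0.1223] 1055
   hub 116 [ 0.6657 -0.193   0.0487] [ 0.6849 -0.1746  0.0613] [ 0.6464 -0.2115  0.036 ]Traceback (most recent call last):
  File "<stdin>", line 5, in <module>
  File "h.py", line 20, in rim
    m=mask(f,n); c=max(cv2.findContours(m,0,1)[0],key=len); h=cv2.convexHull(c)[:,0].astype(float)
  File "h.py", line 18, in mask
    k,l,s,c=cv2.connectedComponentsWithStats(m); i=1+np.argmax(s[1:,4]); return (l==i).astype(np.uint8)
                                                     ~~~~~~~~~^^^^^^^^^
    return _wrapfunc(a, 'argmax', axis=axis, out=out, **kwds)
    return bound(*args, **kwds)
ValueError: attempt to get argmax of an empty sequence
```

Both views agree to within about 4 mm: blue (0.448,0.347), pink (0.476,-0.021), mint (0.627,0.188), base (0.666,-0.191), knob about (0.468,-0.334). First move goes toward the blue tier, squaring the tool to the world axes on the way.

Emit:
step_arm:
  moves:
    - [340,-200,0,0,0,0.408,85]
    - [340,-200,0,0,0,0.408,85]
    - [340,-200,0,0,0,0.408,85]
    - [340,-200,0,0,0,0.408,85]
    - [340,-200,0,0,0,0.408,85]
    - [340,-200,0,0,0,0.408,85]
    - [340,-200,0,0,0,0.408,85]
    - [340,-200,0,0,0,0.408,85]
  grip_force: 40

```text
clock: 0.9
tcp_pos: [0.5016, -0.2986, 0.2311]
orientation: [-3.141, -0.002, 0.0]
contact_force: [0.5, -0.4, 0.3]
grip_width: 0.0848
gripper_force: 0.0
```

Emit:
step_arm:
  moves:
    - [-10,-380,30,0,0,0,85]
    - [-10,-380,30,0,0,0,85]
    - [-10,-380,30,0,0,0,85]
    - [-10,-380,30,0,0,0,85]
    - [-10,-380,30,0,0,0,85]
    - [-10,-380,30,0,0,0,85]
    - [-10,-380,30,0,0,0,85]
    - [-10,-380,30,0,0,0,85]

```text
clock: 1.7
tcp_pos: [0.4897, 0.0828, 0.201]
orientation: [-3.141, -0.006, 0.001]
contact_force: [0.8, 0.2, -0.3]
grip_width: 0.0855
gripper_force: 0.0
```

Emit:
step_arm:
  moves:
    - [-44,-265,60,0,0,0,85]
    - [-44,-265,60,0,0,0,85]
    - [-44,-265,60,0,0,0,85]
    - [-44,-265,60,0,0,0,85]
    - [-44,-265,60,0,0,0,85]
    - [-44,-265,60,0,0,0,85]
    - [-44,-265,60,0,0,0,85]
    - [-44,-265,60,0,0,0,85]

```text
clock: 2.5
tcp_pos: [0.4462, 0.3436, 0.1407]
orientation: [3.14, 0.001, -0.002]
contact_force: [-0.3, -0.1, -0.7]
grip_width: 0.0851
gripper_force: 0.0
```

Emit:
step_arm:
  moves:
    - [2,-3,50,0,0,0,85]
    - [2,-3,90,0,0,0,85]
    - [2,-3,115,0,0,0,85]
    - [2,-3,126,0,0,0,85]
    - [2,-3,126,0,0,0,60]
    - [2,-3,126,0,0,0,40]
    - [2,-3,126,0,0,0,30]
    - [2,-3,126,0,0,0,30]

```text
clock: 3.3
tcp_pos: [0.4499, 0.3473, 0.0171]
orientation: [-3.14, 0.001, -0.004]
contact_force: [-1.2, -3.0, 7.9]
grip_width: 0.0388
gripper_force: 40.2
```

Emit:
step_arm:
  moves:
    - [0,0,0,0,0,0,30]
    - [0,0,0,0,0,0,30]
    - [0,0,0,0,0,0,30]
    - [0,0,0,0,0,0,30]

```text
clock: 3.7
tcp_pos: [0.4499, 0.3473, 0.0172]
orientation: [-3.14, 0.001, -0.004]
contact_force: [-0.5, -0.9, 6.5]
grip_width: 0.039
gripper_force: 40.4
```

Emit:
step_arm:
  moves:
    - [0,0,-10,0,0,0,30]
    - [0,0,-40,0,0,0,30]
    - [0,0,-80,0,0,0,30]
    - [0,0,-120,0,0,0,30]
    - [0,0,-120,0,0,0,30]
  grip_force: 60

```text
clock: 4.2
tcp_pos: [0.4512, 0.3495, 0.1414]
orientation: [-3.135, 0.0, -0.012]
contact_force: [0.7, 1.2, -4.2]
grip_width: 0.0388
gripper_force: 61.6
```

Emit:
step_arm:
  moves:
    - [80,190,0,0,0,0,30]
    - [80,190,0,0,0,0,30]
    - [80,190,0,0,0,0,30]
    - [80,190,0,0,0,0,30]
    - [150,360,0,0,0,0,30]
    - [150,360,0,0,0,0,30]
    - [150,360,0,0,0,0,30]
    - [150,360,0,0,0,0,30]

```text
clock: 5.0
tcp_pos: [0.5983, -0.017, 0.1345]
orientation: [3.14, -0.004, -0.002]
contact_force: [-0.2, 0.9, -3.7]
grip_width: 0.039
gripper_force: 61.8
```

Emit:
step_arm:
  moves:
    - [67,173,0,0,0,0,30]
    - [67,173,0,0,0,0,30]
    - [67,173,0,0,0,0,30]
    - [67,173,0,0,0,0,30]
    - [67,173,0,0,0,0,30]
    - [67,173,0,0,0,0,30]

```text
clock: 5.6
tcp_pos: [0.6644, -0.1873, 0.1339]
orientation: [-3.141, 0.004, 0.004]
contact_force: [-0.4, 0.4, -4.1]
grip_width: 0.0384
gripper_force: 61.9
```

Run:
```python
from h import *
o=r.get_obs(); t=o['tcp_pos']; print(t,o['orientation'],o['contact_force'])
for n in('side','top'):
    f=grab(n); save(f,n+'1.png')
    P=pts(f); m=mask(f,'blue')>0; q=P[m&(f['depth']>0)]; print(n,'plate z',np.percentile(q[:,2],[5,50,95]))
    print(rim(f,'blue',t[2]-.014+.009),rim(f,'base'))
```

```text
[ 0.66436153 -0.18734191  0.13386357] [-3.14105972  0.00392396  0.00382371] [-0.4042846   0.42513144 -4.10256332]
side plate z [0.11735293 0.12033818 0.12348595]
(array([ 0.6567, -0.1784,  0.1836,  0.6572, -0.1776,  0.18  ]), np.uint64(1913)) (array([ 0.6617, -0.1839,  0.1221,  0.6612, -0.1839,  0.1188]), np.uint64(671))
top plate z [0.11826209 0.12342058 0.12896642]
(array([ 0.6615, -0.1708,  0.1733,  0.6626, -0.1742,  0.1606]), np.uint64(1031)) (array([ 0.4694, -0.3464,  0.0317,  0.4697, -0.3445,  0.0271]), np.uint64(44))
```

Run:
```python
import cv2,numpy as np
a=cv2.imread('pics/side1.png')[60:220,260:500];b=cv2.imread('pics/top1.png')[120:280,280:520]
cv2.imwrite('pics/c1.png',cv2.resize(np.vstack([a,b]),None,fx=1.8,fy=1.8,interpolation=cv2.INTER_CUBIC))
```

```text
(no output)
```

View pics/c1.png

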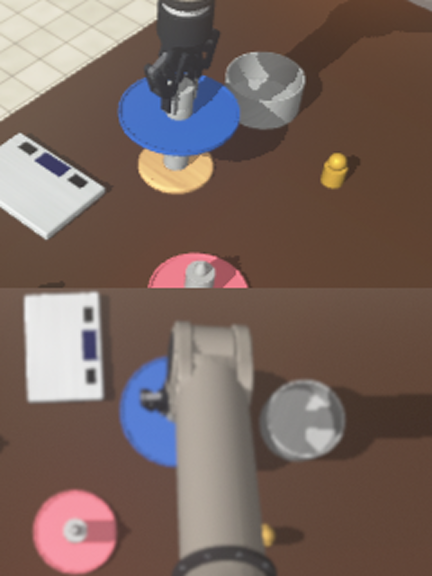

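Side view: the blue plate is held at about (180,110) in the crop, level above the base at (175,170). The arm blocks the top view. Comparing plate and base in the side view alone gives a shift of about (+3,-4.5) mm, which matches the top-view base position. I'll lower it part-way and check again.

Emit:
step_arm:
  moves:
    - [3,4.5,20,0,0,0,30]
    - [3,4.5,40,0,0,0,30]
    - [3,4.5,50,0,0,0,30]
    - [3,4.5,50,0,0,0,30]
    - [3,4.5,50,0,0,0,30]

```text
clock: 6.2
tcp_pos: [0.6687, -0.1902, 0.0851]
orientation: [-3.141, -0.001, 0.0]
contact_force: [0.2, -0.6, -3.6]
grip_width: 0.0386
gripper_force: 62.0
```

```bash
cat >> h.py <<'E'
def chk(part,off,below,zb,name=None):
    o=r.get_obs(); t=o['tcp_pos']; f=grab('side'); z=t[2]-off
    if name: save(f,name)
    P=pts(f); m=(mask(f,part)>0)&(f['depth']>0)
    q=P[m]; A=np.c_[q[:,:2],np.ones(len(q))]; s=np.linalg.lstsq(A,q[:,2],rcond=None)[0]
    print('tcp',np.round(t,4),np.round(o['contact_force'],1),'underside by tcp %.4f, plate z median %.4f'%(z,np.median(q[:,2])),'slope',np.round(s[:2],3))
    a=rim(f,part,z+HSV[part][2]); print(part,a); 
    if below: print(below,rim(f,below,zb))
E
python3 -c "
from h import *
chk('blue',.0172,'base',.010)"
```

```text
tcp [ 0.6687 -0.1902  0.0851] [ 0.2 -0.6 -3.6] underside by tcp 0.0679, plate z median 0.0716 slope [-0.004  0.024]
blue (array([ 0.6636, -0.185 ,  0.1836,  0.664 , -0.1842,  0.1802]), np.uint64(1810))
base (array([ 0.6522, -0.172 ,  0.1104,  0.658 , -0.1794,  0.1101]), np.uint64(294))
```

Emit:
step_arm:
  moves:
    - [-1.5,1,5,0,0,0,30]
    - [-1.5,1,10,0,0,0,30]
    - [-1.5,1,15,0,0,0,30]
    - [-1.5,1,19,0,0,0,30]
    - [-1.5,1,22,0,0,0,30]
    - [-1.5,1,22,0,0,0,30]

```text
clock: 6.85
tcp_pos: [0.6671, -0.1922, 0.0629]
orientation: [3.141, -0.001, 0.0]
contact_force: [1.2, -0.9, -4.6]
grip_width: 0.0387
gripper_force: 62.2
```

No contact, so the pin is entering the hole freely. Going on gently.

Emit:
step_arm:
  moves:
    - [0,0,2,0,0,0,30]
    - [0,0,4,0,0,0,30]
    - [0,0,5,0,0,0,30]
    - [0,0,6,0,0,0,30]
    - [0,0,7,0,0,0,30]
    - [0,0,7,0,0,0,30]

```text
clock: 7.45
tcp_pos: [0.6673, -0.1921, 0.0573]
orientation: [3.141, -0.001, 0.001]
contact_force: [-1.6, -1.6, 4.1]
grip_width: 0.0386
gripper_force: 62.9
```

Contact came at TCP z = 0.057, the expected seated height. Checking, then releasing.

Emit:
step_arm:
  moves:
    - [0,0,0,0,0,0,45]
    - [0,0,0,0,0,0,60]
    - [0,0,0,0,0,0,85]
    - [0,0,0,0,0,0,85]
    - [0,0,0,0,0,0,85]
    - [0,0,0,0,0,0,85]

```text
clock: 8.05
tcp_pos: [0.667, -0.1917, 0.0562]
orientation: [-3.141, 0.0, 0.0]
contact_force: [-0.1, -1.0, 0.6]
grip_width: 0.0848
gripper_force: 0.0
```

Emit:
step_arm:
  moves:
    - [0,0,-20,0,0,0,85]
    - [0,0,-60,0,0,0,85]
    - [0,0,-100,0,0,0,85]
    - [-60,-50,-110,0,0,0,85]
    - [-100,-90,-110,0,0,0,85]
    - [-145,-130,-110,0,0,0,85]
    - [-190,-170,-110,0,0,0,85]
    - [-190,-170,-110,0,0,0,85]

```text
clock: 8.85
tcp_pos: [0.4796, -0.0242, 0.1665]
orientation: [3.142, -0.0, 0.001]
contact_force: [0.4, 0.3, 0.5]
grip_width: 0.0852
gripper_force: 0.0
```

```bash
python3 -c "
from h import *
chk('blue',.13,'base',.010)
for n in('side','top'):
  f=grab(n); save(f,n+'2.png'); print(n,rim(f,'blue',.049),rim(f,'pink'))
  P=pts(f); m=(mask(f,'blue')>0)&(f['depth']>0); q=P[m]; print(np.percentile(q[:,2],[5,50,95]))"
```

```text
tcp [ 0.4796 -0.0242  0.1665] [0.4 0.3 0.5] underside by tcp 0.0365, plate z median 0.0437 slope [-0.204  0.118]
blue (array([ 0.6727, -0.1852,  0.1839,  0.6838, -0.1796,  0.157 ]), np.uint64(1021))
base (array([ 0.6406, -0.1295,  0.0092,  0.6413, -0.1307,  0.0084]), np.uint64(6))
side (array([ 0.6704, -0.1823,  0.1832,  0.6817, -0.178 ,  0.1576]), np.uint64(1082)) (array([ 0.4752, -0.0187,  0.1441,  0.4746, -0.0189,  0.1417]), np.uint64(1688))
[0.04066049 0.04369402 0.04752821]
top (array([ 0.6656, -0.1922,  0.1792,  0.666 , -0.1921,  0.1778]), np.uint64(2442)) (array([0.4526, 0.0368, 0.0522, 0.4567, 0.0291, 0.0453]), np.uint64(50))
[0.04044696 0.04643291 0.0522922 ]
```

The blue tier is seated: plate top at z = 0.046, centre (0.666,-0.192). Next, pink.

Emit:
step_arm:
  moves:
    - [-4,-3,40,0,0,0,85]
    - [-4,-3,85,0,0,0,85]
    - [-4,-3,120,0,0,0,85]
    - [-4,-3,142,0,0,0,85]
    - [-4,-3,149,0,0,0,85]
    - [-4,-3,149,0,0,0,60]
    - [-4,-3,149,0,0,0,40]
    - [-4,-3,149,0,0,0,30]
  grip_force: 40

```text
clock: 9.8
tcp_pos: [0.4785, -0.0225, 0.0185]
orientation: [3.142, -0.001, 0.004]
contact_force: [-0.2, -0.5, 0.5]
grip_width: 0.0431
gripper_force: 0.0
```

Emit:
step_arm:
  moves:
    - [0,0,0,0,0,0,30]
    - [0,0,0,0,0,0,30]
    - [0,0,0,0,0,0,30]
    - [0,0,0,0,0,0,30]
  grip_force: 60

```text
clock: 10.2
tcp_pos: [0.4785, -0.0226, 0.0188]
orientation: [3.141, -0.001, 0.005]
contact_force: [-0.6, -1.0, 5.2]
grip_width: 0.0384
gripper_force: 59.9
```

Emit:
step_arm:
  moves:
    - [0,0,-10,0,0,0,30]
    - [0,0,-40,0,0,0,30]
    - [0,0,-80,0,0,0,30]
    - [0,0,-120,0,0,0,30]
    - [0,0,-160,0,0,0,30]
    - [0,0,-160,0,0,0,30]

```text
clock: 10.8
tcp_pos: [0.4805, -0.0221, 0.1833]
orientation: [3.141, -0.001, 0.017]
contact_force: [1.1, 0.2, -2.3]
grip_width: 0.0387
gripper_force: 60.8
```

Emit:
step_arm:
  moves:
    - [60,55,0,0,0,0,30]
    - [90,80,0,0,0,0,30]
    - [130,115,0,0,0,0,30]
    - [165,145,0,0,0,0,30]
    - [187,170,0,0,0,0,30]
    - [187,170,0,0,0,0,30]
    - [187,170,15,0,0,0,30]
    - [187,170,15,0,0,0,30]

```text
clock: 11.6
tcp_pos: [0.6613, -0.1906, 0.1587]
orientation: [-3.139, -0.002, 0.01]
contact_force: [-0.3, 0.4, -3.3]
grip_width: 0.0387
gripper_force: 61.0
```

```bash
python3 -c "
from h import *
chk('pink',.0188,'blue',.049,'side3.png')"
```

```text
tcp [ 0.6613 -0.1906  0.1587] [-0.3  0.4 -3.3] underside by tcp 0.1399, plate z median 0.1435 slope [-0.062  0.138]
pink (array([ 0.6541, -0.1838,  0.1448,  0.6551, -0.1834,  0.1415]), np.uint64(1152))
blue (array([ 0.6633, -0.1847,  0.1818,  0.6624, -0.185 ,  0.179 ]), np.uint64(1652))
```

View pics/side3.png

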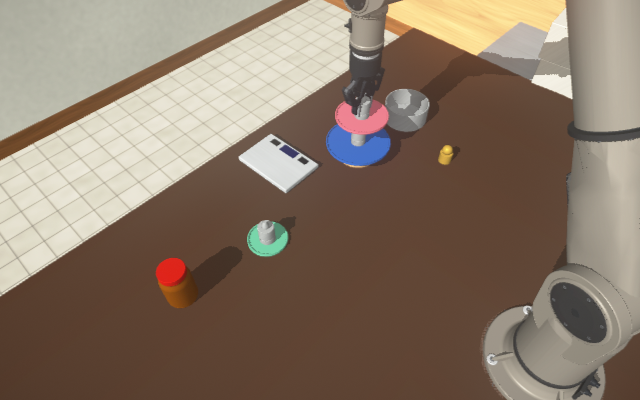

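The pink tier is held above blue and is 8 mm short in x. Correcting, lowering to just above the pin, and checking the tilt with an eroded mask.

Emit:
step_arm:
  moves:
    - [8,1.2,5,0,0,0,30]
    - [8,1.2,12,0,0,0,30]
    - [8,1.2,19,0,0,0,30]
    - [8,1.2,19,0,0,0,30]
    - [8,1.2,19,0,0,0,30]

```text
clock: 12.15
tcp_pos: [0.6718, -0.1935, 0.143]
orientation: [-3.142, 0.0, 0.001]
contact_force: [0.5, 0.5, -2.8]
grip_width: 0.0386
gripper_force: 61.0
```

```bash
python3 - <<'E'
s=open('h.py').read()
s=s.replace("m=(mask(f,part)>0)&(f['depth']>0)\n    q=P[m];","m=(cv2.erode(mask(f,part),np.ones((5,5)))>0)&(f['depth']>0)\n    q=P[m]; q=q[abs(q[:,2]-np.median(q[:,2]))<.006];")
open('h.py','w').write(s)
E
python3 -c "
from h import *
chk('pink',.0188,'blue',.049);chk('blue',.11,None,0)"
```

```text
tcp [ 0.6718 -0.1935  0.143 ] [ 0.5  0.5 -2.8] underside by tcp 0.1242, plate z median 0.1277 slope [-0.006  0.007]
pink (array([ 0.665 , -0.1869,  0.1452,  0.6656, -0.1868,  0.1422]), np.uint64(1131))
blue (array([ 0.6624, -0.1846,  0.1815,  0.6624, -0.1849,  0.1792]), np.uint64(1586))
tcp [ 0.6721 -0.1936  0.1434] [ 0.2 -0.5 -2.3] underside by tcp 0.0334, plate z median 0.0436 slope [-0.004  0.005]
blue (array([ 0.6667, -0.1901,  0.1828,  0.6667, -0.1904,  0.1805]), np.uint64(1590))
```

Emit:
step_arm:
  moves:
    - [-3,-1.8,3,0,0,0,30]
    - [-3,-1.8,8,0,0,0,30]
    - [-3,-1.8,12,0,0,0,30]
    - [-3,-1.8,16,0,0,0,30]
    - [-3,-1.8,20,0,0,0,30]
    - [-3,-1.8,20,0,0,0,30]

```text
clock: 12.85
tcp_pos: [0.6686, -0.1918, 0.1223]
orientation: [-3.141, 0.0, 0.002]
contact_force: [-0.3, 0.9, -2.5]
grip_width: 0.0385
gripper_force: 61.0
```

```bash
python3 -c "
from h import *
chk('pink',.0188,'blue',.049)"
```

```text
tcp [ 0.6686 -0.1918  0.1223] [-0.3  0.9 -2.5] underside by tcp 0.1035, plate z median 0.1071 slope [-0.009  0.004]
pink (array([ 0.6617, -0.1848,  0.1449,  0.6622, -0.1849,  0.1419]), np.uint64(1111))
blue (array([ 0.6623, -0.1848,  0.1811,  0.6622, -0.1847,  0.1786]), np.uint64(1348))
```

Emit:
step_arm:
  moves:
    - [0,0,3,0,0,0,30]
    - [0,0,5,0,0,0,30]
    - [0,0,7,0,0,0,30]
    - [0,0,8,0,0,0,30]
    - [0,0,9,0,0,0,30]
    - [0,0,9.5,0,0,0,30]
    - [0,0,9.5,0,0,0,30]

```text
clock: 13.6
tcp_pos: [0.6692, -0.1918, 0.1139]
orientation: [3.142, -0.0, 0.0]
contact_force: [-0.8, 0.2, -2.3]
grip_width: 0.0392
gripper_force: 61.0
```

Emit:
step_arm:
  moves:
    - [0,0,0.5,0,0,0,30]
    - [0,0,1,0,0,0,30]
    - [0,0,1.5,0,0,0,30]
    - [0,0,1.5,0,0,0,30]

```text
clock: 14.0
tcp_pos: [0.6695, -0.1919, 0.1139]
orientation: [3.141, -0.0, 0.002]
contact_force: [-3.6, 0.8, 8.4]
grip_width: 0.039
gripper_force: 61.7
```

Emit:
step_arm:
  moves:
    - [0,0,0,0,0,0,45]
    - [0,0,0,0,0,0,60]
    - [0,0,0,0,0,0,85]
    - [0,0,0,0,0,0,85]
    - [0,0,-20,0,0,0,85]
    - [0,0,-60,0,0,0,85]
    - [0,0,-100,0,0,0,85]
    - [0,0,-100,0,0,0,85]

```text
clock: 14.8
tcp_pos: [0.6727, -0.1925, 0.2192]
orientation: [3.139, -0.001, 0.017]
contact_force: [1.3, -0.2, -0.4]
grip_width: 0.085
gripper_force: 0.0
```

Emit:
step_arm:
  moves:
    - [-42,-380,0,0,0,0,85]
    - [-42,-380,0,0,0,0,85]
    - [-42,-380,0,0,0,0,85]
    - [-42,-380,0,0,0,0,85]
    - [-42,-380,60,0,0,0,85]
    - [-42,-380,60,0,0,0,85]
    - [-42,-380,60,0,0,0,85]
    - [-42,-380,60,0,0,0,85]

```text
clock: 15.6
tcp_pos: [0.6261, 0.1913, 0.1512]
orientation: [-3.141, -0.002, 0.001]
contact_force: [0.3, 0.7, -0.7]
grip_width: 0.0852
gripper_force: 0.0
```

```bash
python3 -c "
from h import *
for n in('side','top'):
  f=grab(n); print(n,rim(f,'blue',.049),rim(f,'pink',.104),rim(f,'mint'))
  P=pts(f); m=(mask(f,'pink')>0)&(f['depth']>0); q=P[m]; print(np.percentile(q[:,2],[5,50,95]))
print(r.get_obs()['tcp_pos'])"
```

```text
side (array([ 0.6625, -0.185 ,  0.1809,  0.662 , -0.1847,  0.1781]), np.uint64(1258)) (array([ 0.6641, -0.1857,  0.1452,  0.6647, -0.1861,  0.1421]), np.uint64(1176)) (array([0.6255, 0.1903, 0.103 , 0.6253, 0.1899, 0.1011]), np.uint64(767))
[0.09561682 0.09884551 0.1023703 ]
top (array([ 0.665 , -0.1905,  0.1767,  0.6653, -0.1906,  0.1738]), np.uint64(587)) (array([ 0.6685, -0.1916,  0.1415,  0.6681, -0.1909,  0.1378]), np.uint64(1522)) (array([0.6304, 0.1438, 0.0411, 0.6294, 0.1477, 0.032 ]), np.uint64(60))
[0.09588211 0.10139037 0.10717334]
[0.62347173 0.19691265 0.14997863]
```

Emit:
step_arm:
  moves:
    - [0,0,0,0,0,0,85]
    - [0,0,0,0,0,0,85]
    - [0,0,0,0,0,0,85]

```text
clock: 16.0
tcp_pos: [0.628, 0.1861, 0.1526]
orientation: [3.141, -0.005, 0.001]
contact_force: [1.1, -0.1, -0.2]
grip_width: 0.0851
gripper_force: 0.0
```

Emit:
step_arm:
  moves:
    - [-1,-2,40,0,0,0,85]
    - [-1,-2,85,0,0,0,85]
    - [-1,-2,115,0,0,0,85]
    - [-1,-2,128,0,0,0,85]
    - [-1,-2,132,0,0,0,85]
    - [-1,-2,132,0,0,0,60]
    - [-1,-2,132,0,0,0,40]
    - [-1,-2,132,0,0,0,30]
  grip_force: 40

```text
clock: 16.8
tcp_pos: [0.6275, 0.1904, 0.0221]
orientation: [-3.141, 0.001, -0.004]
contact_force: [0.7, -1.8, 1.1]
grip_width: 0.0433
gripper_force: 0.8
```

Emit:
step_arm:
  moves:
    - [0,0,0,0,0,0,30]
    - [0,0,0,0,0,0,30]
    - [0,0,0,0,0,0,30]
    - [0,0,0,0,0,0,30]
  grip_force: 60

```text
clock: 17.2
tcp_pos: [0.6276, 0.1905, 0.0223]
orientation: [-3.141, 0.001, -0.005]
contact_force: [-0.2, -1.6, 7.2]
grip_width: 0.0386
gripper_force: 60.4
```

Emit:
step_arm:
  moves:
    - [0,0,-10,0,0,0,30]
    - [0,0,-50,0,0,0,30]
    - [0,0,-100,0,0,0,30]
    - [0,0,-150,0,0,0,30]
    - [0,0,-195,0,0,0,30]
    - [0,0,-205,0,0,0,30]
    - [0,0,-205,0,0,0,30]

```text
clock: 17.9
tcp_pos: [0.6271, 0.1907, 0.2282]
orientation: [-3.14, 0.0, -0.007]
contact_force: [0.8, -0.1, -3.2]
grip_width: 0.0385
gripper_force: 60.7
```

Emit:
step_arm:
  moves:
    - [42,382,0,0,0,0,30]
    - [42,382,0,0,0,0,30]
    - [42,382,0,0,0,0,30]
    - [42,382,0,0,0,0,30]
    - [42,382,0,0,0,0,30]
    - [42,382,0,0,0,0,30]
    - [42,382,0,0,0,0,30]
    - [42,382,0,0,0,0,30]

```text
clock: 18.7
tcp_pos: [0.666, -0.1967, 0.2222]
orientation: [3.14, -0.006, -0.008]
contact_force: [0.2, -0.4, -1.8]
grip_width: 0.0386
gripper_force: 60.9
```

Emit:
step_arm:
  moves:
    - [0,0,10,0,0,0,30]
    - [0,0,15,0,0,0,30]
    - [0,0,15,0,0,0,30]
    - [0,0,15,0,0,0,30]

```text
clock: 19.1
tcp_pos: [0.6679, -0.1894, 0.2094]
orientation: [-3.14, -0.004, 0.002]
contact_force: [0.6, -0.2, -2.3]
grip_width: 0.0383
gripper_force: 61.0
```

```bash
python3 -c "
from h import *
chk('mint',.0223,'pink',.104,'side4.png')"
```

```text
tcp [ 0.6679 -0.1894  0.2094] [ 0.6 -0.2 -2.3] underside by tcp 0.1871, plate z median 0.1909 slope [-0.021  0.02 ]
mint (array([ 0.6643, -0.1812,  0.105 ,  0.6639, -0.1816,  0.1015]), np.uint64(546))
pink (array([ 0.6641, -0.1854,  0.1447,  0.6642, -0.1857,  0.1417]), np.uint64(1159))
```

Emit:
step_arm:
  moves:
    - [0,3,5,0,0,0,30]
    - [0,3,11,0,0,0,30]
    - [0,3,11,0,0,0,30]
    - [0,3,11,0,0,0,30]
    - [0,3,11,0,0,0,30]

```text
clock: 19.65
tcp_pos: [0.6682, -0.1948, 0.1994]
orientation: [-3.142, 0.0, -0.0]
contact_force: [0.2, -0.1, -1.1]
grip_width: 0.0385
gripper_force: 61.0
```

```bash
python3 -c "
from h import *
chk('mint',.0223,'pink',.104)"
```

```text
tcp [ 0.6682 -0.1948  0.1994] [ 0.2 -0.1 -1.1] underside by tcp 0.1771, plate z median 0.1807 slope [-0.018  0.012]
mint (array([ 0.6644, -0.1867,  0.105 ,  0.6642, -0.1869,  0.1016]), np.uint64(540))
pink (array([ 0.664 , -0.1855,  0.1447,  0.6643, -0.1857,  0.1417]), np.uint64(1136))
```

Emit:
step_arm:
  moves:
    - [0,-1.8,3,0,0,0,30]
    - [0,-1.8,8,0,0,0,30]
    - [0,-1.8,12,0,0,0,30]
    - [0,-1.8,16,0,0,0,30]
    - [0,-1.8,19,0,0,0,30]
    - [0,-1.8,19,0,0,0,30]

```text
clock: 20.3
tcp_pos: [0.6677, -0.193, 0.1795]
orientation: [-3.141, 0.0, 0.002]
contact_force: [-0.3, 0.7, -1.7]
grip_width: 0.0385
gripper_force: 61.0
```

```bash
python3 -c "
from h import *
chk('mint',.0223,'pink',.104)"
```

```text
tcp [ 0.6677 -0.193   0.1795] [-0.3  0.7 -1.7] underside by tcp 0.1572, plate z median 0.1609 slope [-0.02   0.013]
mint (array([ 0.6645, -0.1854,  0.1054,  0.6643, -0.186 ,  0.1018]), np.uint64(531))
pink (array([ 0.6641, -0.1849,  0.1445,  0.664 , -0.1852,  0.1412]), np.uint64(1016))
```

Aligned within 1 mm. Seated height should be TCP z ≈ 0.172.

Emit:
step_arm:
  moves:
    - [0,-0.5,3,0,0,0,30]
    - [0,-0.5,5,0,0,0,30]
    - [0,-0.5,6,0,0,0,30]
    - [0,-0.5,7,0,0,0,30]
    - [0,-0.5,8,0,0,0,30]
    - [0,-0.5,8.5,0,0,0,30]
    - [0,-0.5,8.5,0,0,0,30]

```text
clock: 21.05
tcp_pos: [0.6683, -0.1925, 0.1723]
orientation: [3.141, -0.0, 0.001]
contact_force: [-0.5, -0.4, 1.9]
grip_width: 0.0389
gripper_force: 61.1
```

Emit:
step_arm:
  moves:
    - [0,0,0.5,0,0,0,30]
    - [0,0,1,0,0,0,30]
    - [0,0,1,0,0,0,30]

```text
clock: 21.35
tcp_pos: [0.6688, -0.1926, 0.1723]
orientation: [3.141, -0.001, 0.003]
contact_force: [-1.9, 0.6, 7.9]
grip_width: 0.0384
gripper_force: 61.5
```

Emit:
step_arm:
  moves:
    - [0,0,0,0,0,0,45]
    - [0,0,0,0,0,0,60]
    - [0,0,0,0,0,0,85]
    - [0,0,0,0,0,0,85]
    - [0,0,-20,0,0,0,85]
    - [0,0,-60,0,0,0,85]
    - [0,0,-95,0,0,0,85]
    - [0,0,-95,0,0,0,85]

```text
clock: 22.15
tcp_pos: [0.671, -0.193, 0.2721]
orientation: [3.14, -0.001, 0.015]
contact_force: [0.7, 0.2, 1.3]
grip_width: 0.085
gripper_force: 0.0
```

Emit:
step_arm:
  moves:
    - [-200,142,0,0,0,0,85]
    - [-200,142,0,0,0,0,85]
    - [-200,142,0,0,0,0,85]
    - [-200,142,60,0,0,0,85]
    - [-200,142,100,0,0,0,85]
    - [-200,142,130,0,0,0,85]
    - [-200,142,130,0,0,0,85]
    - [-200,142,130,0,0,0,85]

```text
clock: 22.95
tcp_pos: [0.4647, -0.3343, 0.1325]
orientation: [-3.139, 0.004, 0.01]
contact_force: [-0.6, 0.0, -0.5]
grip_width: 0.0849
gripper_force: 0.0
```

```bash
python3 -c "
from h import *
for n in('side','top'):
  f=grab(n); save(f,n+'5.png')
  try: print(n,rim(f,'pink',.104),rim(f,'mint',.159))
  except Exception as e: print(e)
  P=pts(f); m=(mask(f,'mint')>0)&(f['depth']>0); q=P[m]; print(np.percentile(q[:,2],[5,50,95]))
print(r.get_obs()['tcp_pos'])
a=cv2.imread('pics/side5.png')[60:260,280:580];b=cv2.imread('pics/top5.png')[120:320,280:580]
cv2.imwrite('pics/c5.png',cv2.resize(np.vstack([a,b]),None,fx=1.5,fy=1.5))
"
```

```text
side (array([ 0.6635, -0.1851,  0.1435,  0.6636, -0.185 ,  0.1405]), np.uint64(966)) (array([ 0.6664, -0.1844,  0.1057,  0.6657, -0.1855,  0.1014]), np.uint64(537))
[0.15058541 0.15387625 0.15749453]
top (array([ 0.6677, -0.1911,  0.1386,  0.6674, -0.1907,  0.1371]), np.uint64(635)) (array([ 0.6696, -0.1922,  0.0943,  0.6694, -0.1917,  0.0924]), np.uint64(586))
[0.15117003 0.15647616 0.16157819]
[ 0.46877823 -0.33429546  0.13613846]
```

View pics/c5.png

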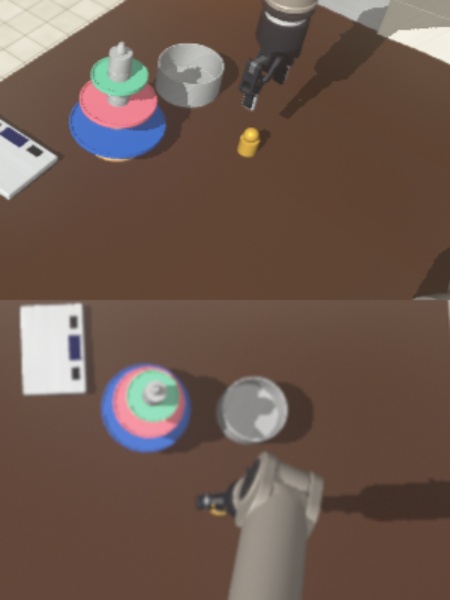

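The stack of three sits level at (120,100) in the crop. Refining the knob position from the first unobstructed top view.

Run:
```python
from h import *
for n in('top','side'):
    f=dict(np.load('/tmp/'+n+'.npz')); P=pts(f)
    q=P[(f['depth']>0)&(np.hypot(P[...,0]-.468,P[...,1]+.335)<.04)&(P[...,2]>.012)&(P[...,2]<.07)]
    print(n,len(q),q.max(0),q.min(0),(q.max(0)+q.min(0))/2)
f=dict(np.load('/tmp/top.npz')); hsv=cv2.cvtColor(f['image'],cv2.COLOR_RGB2HSV)[245:270,415:440]
m=((hsv[...,2]>100)&(hsv[...,1]>120)); v,u=np.nonzero(m); print(len(u),u.min()+415,u.max()+415,v.min()+245,v.max()+245)
c=np.array([[(u.min()+u.max())/2+415,(v.min()+v.max())/2+245]])
print(cast(f,c,.036))
```

```text
top 120 [ 0.4835737  -0.32063196  0.06413707] [ 0.450349   -0.35468489  0.01312484] [ 0.46696135 -0.33765843  0.03863096]
side 176 [ 0.48540001 -0.31660055  0.05521314] [ 0.45139441 -0.35126591  0.01215225] [ 0.46839721 -0.33393323  0.03368269]
155 418 432 251 263
[[ 0.46815206 -0.33333137  0.036     ]]
```

Emit:
step_arm:
  moves:
    - [0,0,0,0,0,0,85]
    - [0,0,0,0,0,0,85]

```text
clock: 23.25
tcp_pos: [0.4697, -0.3344, 0.1373]
orientation: [3.14, 0.002, 0.004]
contact_force: [-0.1, -0.4, 0.6]
grip_width: 0.0849
gripper_force: 0.0
```

Emit:
step_arm:
  moves:
    - [-1.5,1.5,40,0,0,0,85]
    - [-1.5,1.5,80,0,0,0,85]
    - [-1.5,1.5,110,0,0,0,85]
    - [-1.5,1.5,124,0,0,0,85]
    - [-1.5,1.5,129,0,0,0,85]
    - [-1.5,1.5,129,0,0,0,55]
    - [-1.5,1.5,129,0,0,0,38]
    - [-1.5,1.5,129,0,0,0,25]
  grip_force: 30

```text
clock: 24.05
tcp_pos: [0.4676, -0.3366, 0.0083]
orientation: [3.14, -0.001, 0.004]
contact_force: [-0.3, 0.1, -0.2]
grip_width: 0.0431
gripper_force: 0.0
```

Emit:
step_arm:
  moves:
    - [0,0,0,0,0,0,25]
    - [0,0,0,0,0,0,25]
    - [0,0,0,0,0,0,25]
    - [0,0,0,0,0,0,25]
  grip_force: 40

```text
clock: 24.45
tcp_pos: [0.4674, -0.3366, 0.0083]
orientation: [3.14, -0.0, 0.003]
contact_force: [-1.1, 0.4, 6.0]
grip_width: 0.0324
gripper_force: 39.2
```

Emit:
step_arm:
  moves:
    - [0,0,-10,0,0,0,25]
    - [0,0,-50,0,0,0,25]
    - [0,0,-100,0,0,0,25]
    - [0,0,-150,0,0,0,25]
    - [0,0,-200,0,0,0,25]
    - [0,0,-240,0,0,0,25]
    - [0,0,-252,0,0,0,25]
    - [0,0,-252,0,0,0,25]

```text
clock: 25.25
tcp_pos: [0.4674, -0.3365, 0.2616]
orientation: [3.139, -0.001, 0.007]
contact_force: [0.3, -0.2, -1.8]
grip_width: 0.0326
gripper_force: 40.0
```

Emit:
step_arm:
  moves:
    - [40,-29,0,0,0,0,25]
    - [80,-58,0,0,0,0,25]
    - [120,-87,0,0,0,0,25]
    - [160,-116,0,0,0,0,25]
    - [190,-138,0,0,0,0,25]
    - [201,-145,0,0,0,0,25]
    - [201,-145,0,0,0,0,25]
    - [201,-145,0,0,0,0,25]

```text
clock: 26.05
tcp_pos: [0.666, -0.1924, 0.2571]
orientation: [3.141, -0.002, -0.005]
contact_force: [-0.9, -0.2, -0.6]
grip_width: 0.0323
gripper_force: 40.0
```

Emit:
step_arm:
  moves:
    - [0,0,0,0,0,0,25]
    - [0,0,0,0,0,0,25]

```text
clock: 26.25
tcp_pos: [0.6664, -0.193, 0.2589]
orientation: [3.141, -0.005, -0.001]
contact_force: [0.4, -0.2, -0.5]
grip_width: 0.0329
gripper_force: 40.0
```

```bash
cat > k.py <<'E'
from h import *
import sys
f=grab('side'); save(f,sys.argv[1]); P=pts(f); t=r.get_obs()['tcp_pos']; d=f['depth']
h=cv2.cvtColor(f['image'],cv2.COLOR_RGB2HSV)
N=np.hypot(P[...,0]-.665,P[...,1]+.187)<.06
g=N&(h[...,1]>150)&(h[...,0]>15)&(h[...,0]<35)&(P[...,2]>t[2]-.03)
v,u=np.nonzero(g); print('tcp',t,'knob px',len(u),'u',u.min(),u.max(),'v',v.min(),v.max(),'z',P[g][:,2].min())
# lower edge of cylinder: centre column, cast on its underside height, front edge
c=np.array([[(u.min()+u.max())/2,v.max()+.5]]); print('knob mid u',c[0,0])
g2=N&(h[...,1]<60)&(P[...,2]>.17)&(P[...,2]<.21); v2,u2=np.nonzero(g2)
if len(u2): print('hub px',len(u2),'u',u2.min(),u2.max(),(u2.min()+u2.max())/2,'v',v2.min(),v2.max())
print('mint',rim(f,'mint',.159))
i=f['image'][max(0,v.min()-50):v.min()+90,u.min()-60:u.max()+60]
cv2.imwrite('pics/k_'+sys.argv[1],cv2.resize(cv2.cvtColor(i,cv2.COLOR_RGB2BGR),None,fx=4,fy=4,interpolation=cv2.INTER_CUBIC))
def proj(p): q=f['R']@p+f['t']; q=np.array(f['mtx'])@q; return q[:2]/q[2]
b=rim(f,'mint',.159)[0][3:5]
print('axis px at z=.206,.214,.228:',[np.round(proj(np.array([*b,z])),1) for z in(.206,.214,.228)])
print('knob underside px if on axis:',proj(np.array([*b,t[2]-.0083])))
E
python3 k.py k1.png
```

```text
tcp [ 0.66662426 -0.1926513   0.25900258] knob px 36 u 362 369 v 67 83 z 0.25051082025281984
knob mid u 365.5
hub px 250 u 352 367 359.5 v 90 109
mint (array([ 0.6662, -0.1848,  0.1058,  0.6657, -0.1856,  0.1015]), np.uint64(542))
axis px at z=.206,.214,.228: [array([360. ,  95.2]), array([360.2,  92.6]), array([360.6,  88.1])]
knob underside px if on axis: [361.110698    80.47343093]
```

View pics/k_k1.png

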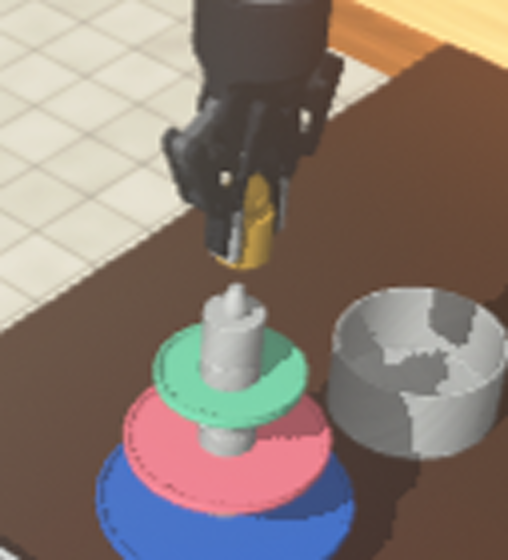

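The knob is held upright above the mint hub. Its lower edge spans about 356–369 px, while the axis should be at 361, so it is roughly 3 mm to image right. Correcting and lowering.

Emit:
step_arm:
  moves:
    - [2.5,-1.2,7,0,0,0,25]
    - [2.5,-1.2,14,0,0,0,25]
    - [2.5,-1.2,20,0,0,0,25]
    - [2.5,-1.2,20,0,0,0,25]
    - [2.5,-1.2,20,0,0,0,25]

```text
clock: 26.8
tcp_pos: [0.67, -0.1898, 0.2384]
orientation: [-3.141, 0.0, 0.001]
contact_force: [0.2, -0.2, -0.5]
grip_width: 0.0324
gripper_force: 40.0
```

```bash
python3 k.py k2.png
```

```text
tcp [ 0.67018979 -0.18980776  0.23880619] knob px 37 u 360 366 v 78 90 z 0.23022953625008444
knob mid u 363.0
hub px 249 u 352 367 359.5 v 91 110
mint (array([ 0.6662, -0.1848,  0.1058,  0.6657, -0.1856,  0.1015]), np.uint64(542))
axis px at z=.206,.214,.228: [array([360. ,  95.2]), array([360.2,  92.6]), array([360.6,  88.1])]
knob underside px if on axis: [360.61997434  87.24746877]
```

View pics/k_k2.png

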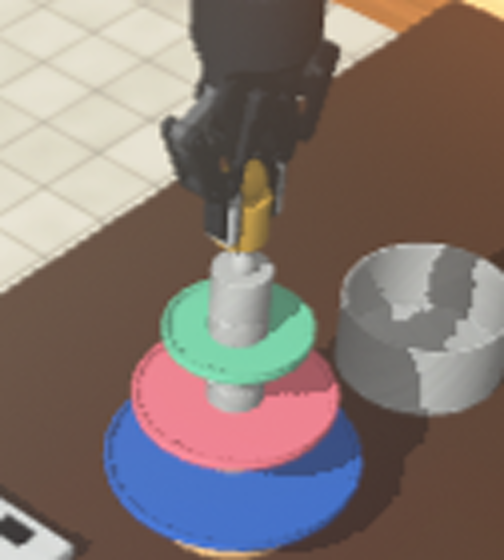

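The knob's lower edge (right edge u≈367.5) is centred over the hub (352.7–368.5). Nudging 1 mm in y and descending in small steps.

Emit:
step_arm:
  moves:
    - [0,1,3,0,0,0,25]
    - [0,1,7,0,0,0,25]
    - [0,1,10,0,0,0,25]
    - [0,1,13,0,0,0,25]
    - [0,1,13,0,0,0,25]

```text
clock: 27.35
tcp_pos: [0.6698, -0.1907, 0.2251]
orientation: [-3.141, 0.0, 0.002]
contact_force: [-0.1, 0.3, -1.0]
grip_width: 0.0326
gripper_force: 40.0
```

Emit:
step_arm:
  moves:
    - [0,0.5,2,0,0,0,25]
    - [0,0.5,4,0,0,0,25]
    - [0,0.5,6,0,0,0,25]
    - [0,0.5,8,0,0,0,25]
    - [0,0.5,9,0,0,0,25]
    - [0,0.5,9,0,0,0,25]

```text
clock: 27.95
tcp_pos: [0.67, -0.1913, 0.2166]
orientation: [-3.142, 0.0, 0.001]
contact_force: [-0.1, -0.0, -1.1]
grip_width: 0.0328
gripper_force: 40.0
```

No contact, and the underside is at 0.208, about 3 mm above the shoulder.

Emit:
step_arm:
  moves:
    - [0,0,1,0,0,0,25]
    - [0,0,2,0,0,0,25]
    - [0,0,3,0,0,0,25]
    - [0,0,3.7,0,0,0,25]
    - [0,0,4,0,0,0,25]
    - [0,0,4,0,0,0,25]

```text
clock: 28.55
tcp_pos: [0.6704, -0.1913, 0.2134]
orientation: [3.141, -0.0, 0.001]
contact_force: [-0.8, -0.8, 3.0]
grip_width: 0.0329
gripper_force: 40.4
```

Seated at 0.2134, where 0.2133 was expected. Releasing and lifting straight up.

Emit:
step_arm:
  moves:
    - [0,0,0,0,0,0,40]
    - [0,0,0,0,0,0,60]
    - [0,0,0,0,0,0,85]
    - [0,0,0,0,0,0,85]
    - [0,0,0,0,0,0,85]
    - [0,0,-20,0,0,0,85]
    - [0,0,-50,0,0,0,85]
    - [0,0,-70,0,0,0,85]

```text
clock: 29.35
tcp_pos: [0.6705, -0.1914, 0.2847]
orientation: [3.141, -0.001, 0.002]
contact_force: [0.4, 0.6, 0.7]
grip_width: 0.0851
gripper_force: 0.0
```

Emit:
step_arm:
  moves:
    - [0,0,-20,0,0,0,85]
    - [-50,0,-20,0,0,0,85]
    - [-100,0,-20,0,0,0,85]
    - [-150,-20,-20,0,0,0,85]
    - [-150,-20,-20,0,0,0,85]
    - [-150,-20,-20,0,0,0,85]
    - [-150,-20,-20,0,0,0,85]

```text
clock: 30.05
tcp_pos: [0.5215, -0.1715, 0.3034]
orientation: [3.141, -0.0, 0.003]
contact_force: [-0.1, 0.0, 0.2]
grip_width: 0.0851
gripper_force: 0.0
```

```bash
python3 -c "
from h import *
f=grab('side'); save(f,'end.png'); P=pts(f)
print(r.get_obs()['tcp_pos'],r.get_obs()['contact_force'])
h=cv2.cvtColor(f['image'],cv2.COLOR_RGB2HSV)
g=(np.hypot(P[...,0]-.665,P[...,1]+.187)<.05)&(h[...,1]>130)&(h[...,0]>15)&(h[...,0]<35)&(P[...,2]>.18)
q=P[g];print(len(q),q.max(0),q.min(0),rim(f,'blue',.049),rim(f,'pink',.104),rim(f,'mint',.159))
cv2.imwrite('pics/endc.png',cv2.resize(cv2.cvtColor(f['image'][30:200,280:480],cv2.COLOR_RGB2BGR),None,fx=3,fy=3))"
```

```text
[ 0.52170183 -0.17153834  0.30319957] [ 0.28180859 -0.55116689  0.16463691]
261 [ 0.68455611 -0.17014079  0.26084159] [ 0.65411031 -0.20215523  0.20412117] (array([ 0.6623, -0.1848,  0.1811,  0.662 , -0.1845,  0.1782]), np.uint64(1259)) (array([ 0.6634, -0.1852,  0.1436,  0.6636, -0.185 ,  0.1407]), np.uint64(969)) (array([ 0.6664, -0.1844,  0.1057,  0.6657, -0.1855,  0.1014]), np.uint64(541))
```

View pics/endc.png

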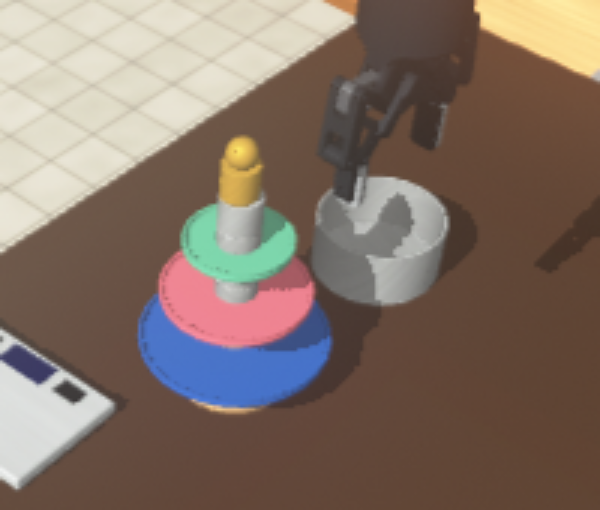

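The full stack stands upright, with the knob seated at (240,180) (top at z = 0.261, as expected) and the gripper clear. Handing in.

```bash
python3 -c "
from bench import r
print(r.hand_in())"
```

```text
the job is handed in; nothing more can be done
None
```

The cake stand is assembled on its base (blue, pink, mint, then the knob), each part measured at its seated height and released before the next, and the job was handed in at about 30 s; the hand-in returned no verdict.

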